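# Roll the lock code and open the latch of the blade case

## Task

Unlock the blue blade case: roll its three black thumbwheels so that they read 4, 2, 7 from left to right, each resting squarely on its figure, then slide the red latch fully open to the right, away from the wheels. The wheels float on springs at different heights, so feel for each one and never lean on any part of the case with more than about 15 N; leave the breaker, the tape and the dish where they are.

Things in the scene. Friction and masses are not known exactly. Their poses are not given: they have to be found in the camera images.
- blade_case: blue steel case, 165 x 275 x 62 mm, fixed; on its lid an aluminium lock plate, top 74 mm above the bench, out of which stand three black wheels with white figures 0 to 9, upright as seen from the robot. A wheel reads by the figure on its crown, at the white index marks (case x = 0). Origin: centre of underside; x to its hinged back, y to its left along the row, z up
- wheel_left (a joint): black thumbwheel, left of three, 60 mm diameter, 20 mm wide, axle along the case's y. Value in rad = figure on its crown (highest point) x 0.6283; grows when the crown is rolled towards the case's -x (the robot's side). Turns from figure 0 to figure 9 and no farther. A spring detent rests it on each figure
- wheel_middle (a joint): black thumbwheel, middle of three, 60 mm diameter, 20 mm wide, axle along the case's y. Value in rad = figure on its crown (highest point) x 0.6283; grows when the crown is rolled towards the case's -x (the robot's side). Turns from figure 0 to figure 9 and no farther. A spring detent rests it on each figure
- wheel_right (a joint): black thumbwheel, right of three, 60 mm diameter, 20 mm wide, axle along the case's y. Value in rad = figure on its crown (highest point) x 0.6283; grows when the crown is rolled towards the case's -x (the robot's side). Turns from figure 0 to figure 9 and no farther. A spring detent rests it on each figure
- slot_left (a point): point on the top of the lock plate right under the left wheel's crown; case frame (0, 88, 74) mm, axes as the case's. Each crown stands 8 to 22 mm above the plate; the height differs from wheel to wheel and is not measured: feel for it. The wheels are 48 mm apart, 28 mm free between them
- slot_middle (a point): the same for the middle wheel; case frame (0, 40, 74) mm. Every wheel floats on a spring: 3 N before it gives way downward, then about 5 N more for each mm, up to 8 mm
- slot_right (a point): the same for the right wheel; case frame (0, -8, 74) mm. A detent takes about 3 N along the rim to roll over. The rims are smooth: a flat fingertip pressed on a crown with about 8 to 12 N and dragged level along the case's x carries the rim with it, about 19 mm for each figure
- latch (a joint): slide of the red latch, in m: 0 locked (as found, nearest the wheels), 0.024 fully open; it grows as the knob goes to the case's -y (right, away from the wheels). It rubs with about 3 N and stays where it is left. Fins inside block it within 4 mm unless the wheels stand on 4, 2, 7; a green patch shows where it was
- latch_knob (a point): centre of the red latch knob: upright block 30 mm along the case's x, 14 mm along y, its top 29 mm and this point 17 mm above the lock plate; a flat 36 x 24 mm shoe, 7 mm high, slides on the plate under it. 55 mm free between the knob and the right wheel while locked
- breaker: bystander: grey moulded-case breaker standing upright behind the case, 72 x 90 x 153 mm; origin under its centre
- tape: bystander: roll of cream masking tape lying flat behind the case, 104 mm across, 25 mm high; origin under its centre
- dish: bystander: round steel parts dish with screws, 96 mm across, 26 mm high, left of the case; origin under its centre

How it is judged (in metres and radians):
On the way, in this order (a step that is already met when the one before it is completed fails the run):
1. with the latch still locked, the three wheels rest on 4, 2, 7 (value of joint wheel_left between 2.3633 and 2.6633 rad and value of joint wheel_middle between 1.1066 and 1.4066 rad and value of joint wheel_right between 4.2482 and 4.5482 rad and value of joint latch below 0.006 m), for 0.2 s.
2. the latch is slid open (value of joint latch above 0.02 m), for 0.2 s.
At the end, for the whole second after the job is handed in: The left, middle and right wheels rest on 4, 2 and 7 (each within 0.15 rad of its figure) and the latch is open by more than 20 mm of its 24 mm (value of joint wheel_left between 2.3633 and 2.6633 rad and value of joint wheel_middle between 1.1066 and 1.4066 rad and value of joint wheel_right between 4.2482 and 4.5482 rad and value of joint latch above 0.02 m); the robot touches nothing.
It fails at once if the robot presses on the case, its wheels or its latch with more than 20 N (contact force between any of the fingers, the arm and blade_case above 20 N).
It fails at once if the breaker, the tape or the dish is pushed more than 25 mm or the breaker is knocked over (distance of any of breaker, tape, dish from where it was at the start of the episode above 0.025 m or angle between breaker's own z axis and vertical above 0.5 rad).
It also fails if it takes over 72 s, if anything falls off the work surface, if the arm or the gripper's body presses on something with over 40 N, if the wrist force passes 120 N, or if a joint passes its speed limit or range.

## Robot

A 6-joint arm with a two-finger parallel gripper is mounted at the origin on a cart in front of the work surface, level with it; the furniture and walls round the work are solid. World frame = base frame: x ahead of the robot, y to its left, z up, the work surface at z = 0. Lengths are in m, angles in degrees, forces in N, time in s.
With the tool pointing down it reaches from about 0.4 to 0.825 m from the base axis. Payload 7 kg.
Tool frame: the origin (TCP) lies at the very end of the fingers, on their centre line; the grasp point (between the pads) lies 19 mm behind it (ctrl.grasp_offset is the distance from the TCP to the grasp point, in m); z points along the fingers, y is the line along which they close (so a half turn about z gives the same grasp; the last joint's range is limited). The gripper opens to 88 mm and grips with 3 to 60 N. Pads are 19 mm wide; open, the fingers measure 130 mm over their backs; the gripper's body (78 mm by 193 mm) begins 47 mm behind the grasp point.
Start: joints at [16.507, 20.546, 0.682, 0, -70.136, -16.507], TCP at [0.675, -0, 0.227] pointing down, gripper open.
Joint ranges: [-176.03, 176.03], [-82.01, 121.73], [-58.28, 71.71], [-173.87, 95.51], [-174.79, -0.11], [-173.66, 173.66]. Speed limits (degrees/s): [136.94, 136.94, 172.46, 180, 180, 180].

## Interface

Orientations are given as [roll, pitch, yaw] about the fixed x, y, z axes, in that order (R = Rz(yaw) Ry(pitch) Rx(roll)).
In Python, from plant import ctrl gives the robot as it stands. The module is installed in compiled form; this text tells all that it offers.
- The arm moves only by the tool jog_arm, never from a script. Its argument "plan" is a list that holds one entry, the list of rows, each a list of 7 numbers: the opening, from 0 (shut) to 1 (fully open), then the shift along the tool's x, y, z in m, then the turn, a rotation vector about the tool's x, y, z in degrees. A call has 1 to 20 rows; each row is the pose to reach, as a shift and turn from the pose commanded when the call began, along the tool's axes at that moment; what a row does not reach only later rows make up. A row lasts 1/8 s, in which the tool goes at most 62.5 mm and 10.7 degrees, less where a joint would pass 70% of its speed; a pose out of reach is approached as far as the arm can. A call with a gripper value outside its range is refused whole. The fingers move at their own pace and stop on an object; the grip force is fixed at half the most. Time passes only in rows, so rows that repeat a pose let the fingers close. It gives the time, the measured TCP pose, the force, the opening and the grip force at its end, in the units of the state.
- ctrl.get_obs(): the state, without advancing time (a new reading comes with each control period).
- ctrl.snapshot(name): name is "scene" or "side" or "wrist"; returns a dict with "image" (384x512x3 uint8, red, green, blue), "vertical_fov" (degrees; the focal length in pixels is half the picture's height over the tangent of half this angle, whatever the lens; pixels are square), "cx", "cy" (the principal point, pixels), "R" (3x3) and "t" (3): a world point X has camera coordinates R X + t; the wrist camera has in their place "T_tool_cam" (4x4, takes a point from camera to tool coordinates, whose origin is the TCP and whose axes are the flange's). Camera axes: x right, y down, z forward; pixel columns grow to the right and rows downward; lengths in m; the calibration is good to about 2 mm. A picture is of the moment at which its call begins: read the wrist's pose just before it. There is no depth.
- ctrl.close_job(): hands the job in; it is judged then, once.
The state is a dict: "clock": time; "joint_pos": joint angles; "qvel": joint speeds; "tau": joint torques, N m; "tool_pos": TCP position; "orientation": TCP orientation; "force": force on the tool from outside, world axes, zero at the start; "moment": the same for the moment, N m; "opening": finger opening in m; "gripper_force": force on a finger pad.
Only numpy, scipy, OpenCV 4.12 (cv2) and the standard library are available. Lean on these libraries where they do the work, as an engineer would, in place of code of your own. Each camera call takes 0.05 s, during which the arm holds its last target. There are 200 camera calls.

## Working session

There is one attempt and no reset: what is moved stays moved. The work goes in short steps, Python scripts to look and compute and a tool call to move; the robot and the scene stay as the last step left them, time stands still between calls to the robot, and variables do not carry over. Pictures are saved under pics/ and viewed, at most 10 in all, crops included, and the job is handed in when it is done.

Besides the shell and the picture viewer there is one more tool, called after "Request:" as name(argument=value, ...) on one line, values as JSON. jog_arm: Moves the arm, as the interface text tells. Its arguments: {"type":"object","properties":{"plan":{"type":"array","items":{"type":"array","items":{"type":"array","items":{"type":"number"}}}}},"required":["plan"]}

```bash
mkdir -p pics; python3 - <<'E'
from plant import ctrl
import cv2
o=ctrl.get_obs(); print({k:o[k] for k in('clock','tool_pos','orientation','force','opening')})
for n in("scene","wrist"):
    s=ctrl.snapshot(n); cv2.imwrite(f"pics/{n}0.png",s["image"][:,:,::-1]); print({k:v for k,v in s.items() if k!="image"})
E
```

```text
{'clock': 0.0, 'tool_pos': array([ 6.74508669e-01, -1.41786874e-05,  2.25622898e-01]), 'orientation': array([ 1.79905131e+02, -7.29586601e-03, -9.00070372e+01]), 'force': array([-0.16651368, -0.1257025 , -0.80428386]), 'opening': 0.08765068617316883}
{'vertical_fov': 45.63880381733129, 'cx': 252.5665972846378, 'cy': 198.81187249164472, 'R': array([[-0.87075485, -0.49171258, -0.00217566],
       [-0.29385272,  0.52390988, -0.79948046],
       [ 0.39425446, -0.69551216, -0.60068815]]), 't': array([0.56902008, 0.20079442, 1.06826002])}
{'vertical_fov': 69.5515491424205, 'cx': 252.90159915756513, 'cy': 191.58618993835253, 'T_tool_cam': array([[-1.74459778e-04, -9.55080787e-01, -2.96345509e-01,
         8.00738176e-02],
       [ 9.99997701e-01,  4.66709561e-04, -2.09284330e-03,
        -2.38760550e-04],
       [ 2.13714171e-03, -2.96345192e-01,  9.55078510e-01,
        -1.58278143e-01],
       [ 0.00000000e+00,  0.00000000e+00,  0.00000000e+00,
         1.00000000e+00]])}
```

View pics/scene0.png

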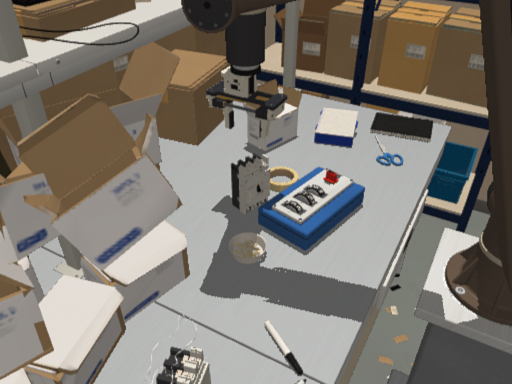

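View pics/wrist0.png

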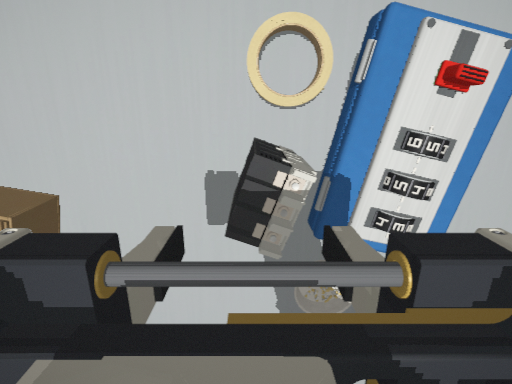

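The scene view shows the blue case with the breaker (about 250,185), tape and dish behind it or to its left. The wrist view shows the three wheels at about (393,222), (408,186) and (427,145), the red latch at (460,75) and the breaker at (270,190).

```bash
cat > h.py <<'E'
from plant import ctrl
import numpy as np, cv2
from scipy.spatial.transform import Rotation as Ro
def cam(n):
    o=ctrl.get_obs(); s=ctrl.snapshot(n); f=192/np.tan(np.radians(s["vertical_fov"]/2))
    if n=="wrist":
        Rt=Ro.from_euler("xyz",o["orientation"],degrees=True).as_matrix(); T=s["T_tool_cam"]
        Rcw=Rt@T[:3,:3]; c=Rt@T[:3,3]+o["tool_pos"]
    else: Rcw=s["R"].T; c=-Rcw@s["t"]
    return s["image"],f,s["cx"],s["cy"],Rcw,c
def ray(C,uv):
    d=C[4]@np.array([(uv[0]-C[2])/C[1],(uv[1]-C[3])/C[1],1]); return C[5],d/np.linalg.norm(d)
def onz(C,uv,z):
    c,d=ray(C,uv); return c+d*(z-c[2])/d[2]
def proj(C,X):
    p=C[4].T@(np.asarray(X)-C[5]); return np.array([C[2]+C[1]*p[0]/p[2],C[3]+C[1]*p[1]/p[2]])
E
python3 - <<'E'
from h import *
C=cam("wrist")
for n,uv,z in[("R",(427,145),.085),("M",(408,186),.085),("L",(393,222),.085),("knob",(462,76),.095),("screw",(430,22),.074),("screw2",(508,43),.074),("brk",(285,150),.153),("brk2",(316,172),.153),("brk3",(275,255),.153),("backcorner",(388,8),.062)]: print(n,onz(C,uv,z).round(4))
S=cam("scene")
for n,uv,z in[("brk",(233,162),.153),("brk2",(262,155),.153),("brkR",(268,185),.1),("brkbase",(238,212),0),("c1",(308,245),0),("c2",(362,207),0),("c0",(260,230),0)]: print(n,onz(S,uv,z).round(4))
E
```

```text
R [ 0.488  -0.0398  0.085 ]
M [0.5008 0.0061 0.085 ]
L [0.5111 0.05   0.085 ]
knob [ 0.4727 -0.1076  0.095 ]
screw [ 0.5006 -0.159   0.074 ]
screw2 [ 0.4187 -0.1404  0.074 ]
brk [ 0.6484 -0.0448  0.153 ]
brk2 [ 0.6212 -0.026   0.153 ]
brk3 [0.6544 0.0541 0.153 ]
backcorner [ 0.5386 -0.1745  0.062 ]
brk [0.6857 0.048  0.153 ]
brk2 [ 0.6354 -0.0209  0.153 ]
brkR [0.5893 0.0294 0.1   ]
brkbase [0.666  0.0614 0.    ]
c1 [0.4382 0.0902 0.    ]
c2 [ 0.3685 -0.1319  0.    ]
c0 [0.5746 0.099  0.    ]
```

Request:
jog_arm(plan=[[[0,-0.001,0.02,0.0,0,0,-10],[0,-0.002,0.045,0.0,0,0,-20],[0,-0.003,0.07,0.0,0,0,-30],[0,-0.004,0.095,0.0,0,0,-40],[0,-0.005,0.12,0.0,0,0,-50],[0,-0.006,0.14,0.01,0,0,-60],[0,-0.006,0.16,0.015,0,0,-69],[0,-0.006,0.175,0.02,0,0,-75.6],[0,-0.006,0.175,0.02,0,0,-75.6],[0,-0.006,0.175,0.02,0,0,-75.6]]])

```text
clock: 1.45
tool_pos: [0.5006, 0.0061, 0.2069]
orientation: [-180.0, -0.0, -14.5]
force: [0.3, 0.2, 0.4]
opening: 0.0007
gripper_force: 0.0
```

```bash
python3 - <<'E'
from h import *
o=ctrl.get_obs(); print({k:o[k] for k in('clock','tool_pos','orientation','force','opening','joint_pos')})
s=cam("wrist"); cv2.imwrite("pics/w1.png",cv2.resize(cv2.rotate(s[0],cv2.ROTATE_180)[:,:,::-1],(800,600),interpolation=cv2.INTER_CUBIC))
np.save("w1.npy",np.array(list(s[1:4])+list(s[4].ravel())+list(s[5]))); cv2.imwrite("pics/w1raw.png",s[0][:,:,::-1])
s=cam("side"); cv2.imwrite("pics/side1.png",s[0][:,:,::-1])
E
```

```text
{'clock': 1.45, 'tool_pos': array([0.50055906, 0.00606859, 0.2068899 ]), 'orientation': array([-1.79988014e+02, -3.74198671e-02, -1.45044888e+01]), 'force': array([0.27582464, 0.18980057, 0.36387092]), 'opening': 0.0007404891081340102, 'joint_pos': array([ 2.32341026e+01,  4.81722966e+00, -2.25884037e+01,  1.51268789e-02,
       -6.25574394e+01,  5.22544454e+01])}
```

View pics/w1.png

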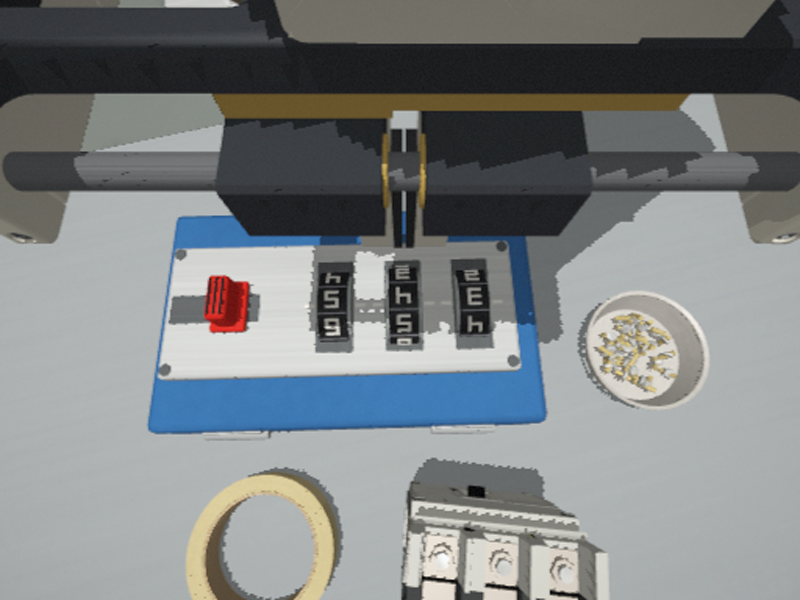

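View pics/side1.png

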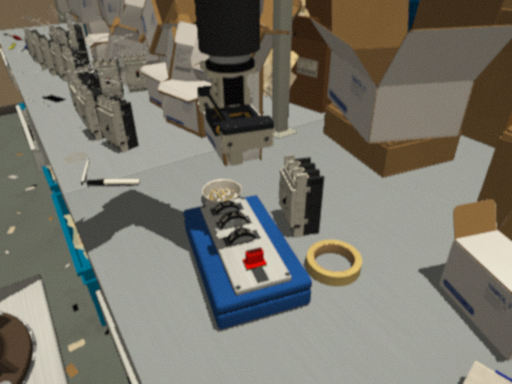

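The wrist view is upside down, with the robot side at the top. It shows the latch at (230,303), right wheel (333,305), middle wheel (404,305) and left wheel (471,300). The breaker is clear of the case. I'll crop it the right way up to read the figures, and fit the case pose from the plate screws.

```bash
python3 - <<'E'
from h import *
v=np.load("w1.npy"); im=cv2.imread("pics/w1raw.png"); C=(im,v[0],v[1],v[2],v[3:12].reshape(3,3),v[12:])
cv2.imwrite("pics/crop1.png",cv2.resize(im[140:235,170:410],(800,317),interpolation=cv2.INTER_CUBIC))
r=lambda p:(511-p[0]*.64,383-p[1]*.64)
sc=[onz(C,r(p),.074) for p in[(180,255),(165,370),(513,361),(502,246)]]
P=np.array(sc);print(P.round(4), [np.linalg.norm(P[i]-P[(i+1)%4]).round(4) for i in range(4)])
bl=[onz(C,r(p),.062)for p in[(178,217),(149,432),(547,422)]];bl=np.array(bl);print(bl.round(4),np.linalg.norm(np.diff(bl,axis=0),axis=1))
d=(P[3]-P[0])+(P[2]-P[1]);print("yaw",np.degrees(np.arctan2(-d[0],d[1])))
for n,p in[("R",(333,305)),("M",(404,304)),("L",(471,303))]: print(n,onz(C,r(p),.074).round(4),onz(C,r(p),.089).round(4))
print("knobtop",[onz(C,r(p),.103).round(4) for p in[(206,280),(229,277),(207,317),(229,319)]],"brk",[onz(C,r(p),.153).round(4) for p in[(410,485),(578,520),(608,555)]])
E
```

```text
[[ 0.4188 -0.1399  0.074 ]
 [ 0.5002 -0.1583  0.074 ]
 [ 0.5529  0.0697  0.074 ]
 [ 0.4707  0.0892  0.074 ]] [np.float64(0.0834), np.float64(0.2341), np.float64(0.0845), np.float64(0.2349)]
[[ 0.3797 -0.1433  0.062 ]
 [ 0.536  -0.1786  0.062 ]
 [ 0.5968  0.0821  0.062 ]] [0.16023595 0.26763974]
yaw -12.890948560197053
R [ 0.4839 -0.0399  0.074 ] [ 0.4887 -0.0386  0.089 ]
M [0.4956 0.0085 0.074 ] [0.4999 0.0074 0.089 ]
L [0.5067 0.0543 0.074 ] [0.5104 0.0508 0.089 ]
knobtop [array([ 0.4564, -0.113 ,  0.103 ]), array([ 0.4581, -0.0984,  0.103 ]), array([ 0.4812, -0.1153,  0.103 ]), array([ 0.4859, -0.1022,  0.103 ])] brk [array([ 0.6017, -0.0164,  0.153 ]), array([0.6343, 0.0522, 0.153 ]), array([0.6505, 0.0598, 0.153 ])]
```

View pics/crop1.png

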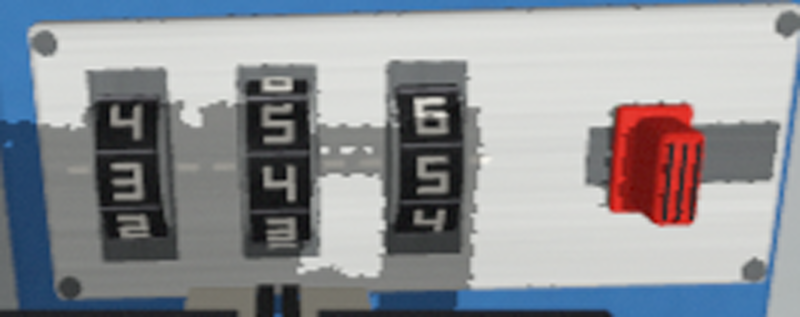

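Readings with the robot at the bottom: left 3, middle 4, right 5. So left needs +1, middle −2 and right +2. The case yaw is about −13°. I'll start by feeling for the left wheel.

Request:
jog_arm(plan=[[[0,0.001,-0.025,0.01,0,0,-1.5],[0,0.001,-0.049,0.03,0,0,-1.5],[0,0.001,-0.049,0.06,0,0,-1.5],[0,0.001,-0.049,0.085,0,0,-1.5],[0,0.001,-0.049,0.1,0,0,-1.5],[0,0.001,-0.049,0.108,0,0,-1.5],[0,0.001,-0.049,0.111,0,0,-1.5],[0,0.001,-0.049,0.111,0,0,-1.5]]])

```text
clock: 2.55
tool_pos: [0.5135, 0.0533, 0.096]
orientation: [-180.0, -0.0, -12.9]
force: [-0.0, 0.4, -0.2]
opening: 0.0004
gripper_force: 0.0
```

Request:
jog_arm(plan=[[[0,0,0,0.001,0,0,0],[0,0,0,0.002,0,0,0],[0,0,0,0.002,0,0,0]]])

```text
clock: 2.92
tool_pos: [0.5132, 0.0532, 0.0937]
orientation: [-180.0, -0.0, -12.9]
force: [0.5, 0.8, -0.3]
opening: 0.0005
gripper_force: 0.0
```

Request:
jog_arm(plan=[[[0,0,0,0.001,0,0,0],[0,0,0,0.002,0,0,0],[0,0,0,0.002,0,0,0]]])

```text
clock: 3.3
tool_pos: [0.5131, 0.0532, 0.0914]
orientation: [180.0, 0.0, -12.9]
force: [0.1, 1.2, -0.4]
opening: 0.0002
gripper_force: 0.0
```

Request:
jog_arm(plan=[[[0,0,0,0.001,0,0,0],[0,0,0,0.002,0,0,0],[0,0,0,0.002,0,0,0]]])

```text
clock: 3.68
tool_pos: [0.5131, 0.0532, 0.0895]
orientation: [180.0, 0.0, -12.9]
force: [0.5, 0.5, 0.7]
opening: 0.0002
gripper_force: 0.0
```

Request:
jog_arm(plan=[[[0,0,0,0.001,0,0,0],[0,0,0,0.002,0,0,0],[0,0,0,0.002,0,0,0]]])

```text
clock: 4.05
tool_pos: [0.5133, 0.0532, 0.0879]
orientation: [-180.0, -0.0, -12.9]
force: [-1.1, 0.1, 4.4]
opening: 0.0003
gripper_force: 2.3
```

Request:
jog_arm(plan=[[[0,0,0,0.0006,0,0,0],[0,0,0,0.0012,0,0,0],[0,0,0,0.0012,0,0,0]]])

```text
clock: 4.42
tool_pos: [0.5135, 0.0532, 0.087]
orientation: [-180.0, -0.0, -12.9]
force: [-1.9, -0.2, 8.5]
opening: 0.0005
gripper_force: 4.1
```

Pressing with 8.5 N. I'll drag towards the robot in small rows and watch the force.

Request:
jog_arm(plan=[[[0,-0.001,0,0.0003,0,0,0],[0,-0.0025,0,0.0003,0,0,0],[0,-0.004,0,0.0003,0,0,0],[0,-0.0055,0,0.0003,0,0,0],[0,-0.007,0,0.0003,0,0,0],[0,-0.008,0,0.0003,0,0,0]]])

```text
clock: 5.18
tool_pos: [0.5066, 0.055, 0.0871]
orientation: [-180.0, -0.1, -12.9]
force: [0.8, -1.5, 8.5]
opening: 0.0002
gripper_force: 4.0
```

Request:
jog_arm(plan=[[[0,-0.0015,0,0.0001,0,0,0],[0,-0.003,0,0.0001,0,0,0],[0,-0.0045,0,0.0001,0,0,0],[0,-0.006,0,0.0001,0,0,0],[0,-0.0075,0,0.0001,0,0,0],[0,-0.009,0,0.0001,0,0,0]]])

```text
clock: 5.92
tool_pos: [0.4971, 0.057, 0.0868]
orientation: [-180.0, -0.1, -12.9]
force: [-2.5, -0.2, 8.7]
opening: 0.0002
gripper_force: 4.5
```

Request:
jog_arm(plan=[[[0,0,0,-0.004,0,0,0],[0,0,0,-0.02,0,0,0],[0,-0.005,0.02,-0.05,0,0,0],[0,-0.01,0.04,-0.08,0,0,0],[0,-0.01,0.05,-0.1,0,0,0],[0,-0.01,0.05,-0.1,0,0,0],[0,-0.01,0.05,-0.1,0,0,0]]])

```text
clock: 6.8
tool_pos: [0.4753, 0.0105, 0.1853]
orientation: [180.0, 0.0, -12.9]
force: [-0.3, -0.0, 0.3]
opening: 0.0007
gripper_force: 0.0
```

```bash
cat > look.py <<'E'
from h import *
import sys
C=cam("wrist"); print(ctrl.get_obs()["tool_pos"])
u,v=proj(C,[.497,.0,.08]).astype(int)
cv2.imwrite(sys.argv[1],cv2.resize(C[0][max(0,v-60):v+60,max(0,u-110):u+130],(800,400),interpolation=cv2.INTER_CUBIC))
M=np.array([.4958,.0083]);ex=np.array([.974,-.225]);ey=np.array([.225,.974])
for n,d in(("L",.048),("M",0),("R",-.048)): print(n,(proj(C,[*(M+d*ey),.074])-[max(0,u-110),max(0,v-60)])*3.333)
E
python3 look.py pics/l2.png
```

```text
[0.47519951 0.01055619 0.18504446]
L [179.5582403  208.17773903]
M [340.18785261 208.40546826]
R [500.82131462 208.63320295]
```

View pics/l2.png

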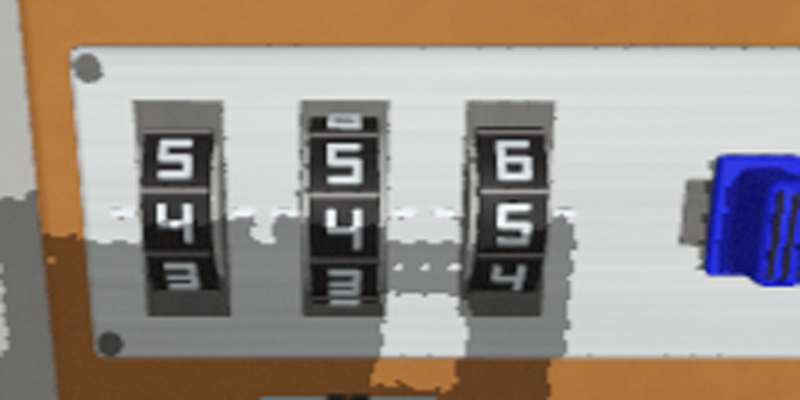

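The left wheel now reads 4, with the middle on 4 and the right on 5. Middle wheel next: it needs −2, so I drag towards the back.

Request:
jog_arm(plan=[[[0,0.012,-0.002,0.02,0,0,0],[0,0.012,-0.002,0.05,0,0,0],[0,0.012,-0.002,0.075,0,0,0],[0,0.012,-0.002,0.085,0,0,0],[0,0.012,-0.002,0.088,0,0,0],[0,0.012,-0.002,0.088,0,0,0],[0,0.012,-0.002,0.088,0,0,0]]])

```text
clock: 7.72
tool_pos: [0.4883, 0.01, 0.0988]
orientation: [-180.0, -0.1, -12.9]
force: [1.1, 0.3, -0.2]
opening: 0.0005
gripper_force: 0.0
```

Request:
jog_arm(plan=[[[0,0,0,0.001,0,0,0],[0,0,0,0.002,0,0,0],[0,0,0,0.003,0,0,0],[0,0,0,0.003,0,0,0]]])

```text
clock: 8.22
tool_pos: [0.4879, 0.0097, 0.0951]
orientation: [180.0, -0.0, -12.9]
force: [0.0, 0.6, 2.5]
opening: 0.0007
gripper_force: 1.0
```

Request:
jog_arm(plan=[[[0,0,0,0.0008,0,0,0],[0,0,0,0.0016,0,0,0],[0,0,0,0.0016,0,0,0]]])

```text
clock: 8.6
tool_pos: [0.4881, 0.0098, 0.0938]
orientation: [-180.0, -0.0, -12.9]
force: [-3.2, 0.1, 7.3]
opening: 0.0007
gripper_force: 3.7
```

Request:
jog_arm(plan=[[[0,0.001,0,0.0004,0,0,0],[0,0.0025,0,0.0004,0,0,0],[0,0.004,0,0.0004,0,0,0],[0,0.0055,0,0.0004,0,0,0],[0,0.007,0,0.0004,0,0,0],[0,0.0085,0,0.0004,0,0,0]]])

```text
clock: 9.35
tool_pos: [0.4968, 0.0078, 0.0938]
orientation: [-180.0, -0.1, -12.9]
force: [-1.5, -1.5, 8.1]
opening: 0.0005
gripper_force: 4.0
```

Request:
jog_arm(plan=[[[0,0.0015,0,0,0,0,0],[0,0.003,0,0,0,0,0],[0,0.0045,0,0,0,0,0],[0,0.006,0,0,0,0,0],[0,0.0075,0,0,0,0,0],[0,0.0085,0,0,0,0,0]]])

```text
clock: 10.1
tool_pos: [0.5059, 0.0059, 0.0939]
orientation: [-180.0, -0.2, -12.9]
force: [1.1, -2.2, 5.9]
opening: 0.0007
gripper_force: 3.0
```

Request:
jog_arm(plan=[[[0,0,0,-0.004,0,0,0],[0,0,0,-0.01,0,0,0],[0,-0.009,0,-0.01,0,0,0],[0,-0.0175,0,-0.01,0,0,0],[0,-0.0175,0,-0.01,0,0,0],[0,-0.0175,0,-0.005,0,0,0],[0,-0.0175,0,-0.002,0,0,0],[0,-0.0175,0,-0.001,0,0,0],[0,-0.0175,0,0,0,0,0],[0,-0.0175,0,0,0,0,0]]])

```text
clock: 11.35
tool_pos: [0.4877, 0.0098, 0.0935]
orientation: [180.0, -0.0, -12.9]
force: [-3.7, 0.8, 8.9]
opening: 0.0007
gripper_force: 4.5
```

Request:
jog_arm(plan=[[[0,0.0015,0,0,0,0,0],[0,0.003,0,0,0,0,0],[0,0.0045,0,0,0,0,0],[0,0.006,0,0,0,0,0],[0,0.0075,0,0,0,0,0],[0,0.009,0,0,0,0,0],[0,0.0105,0,0,0,0,0],[0,0.012,0,0,0,0,0],[0,0.0135,0,0,0,0,0],[0,0.015,0,0,0,0,0],[0,0.0165,0,0,0,0,0]]])

```text
clock: 12.72
tool_pos: [0.5051, 0.006, 0.0939]
orientation: [-180.0, -0.2, -12.9]
force: [2.4, -1.6, 6.9]
opening: 0.0005
gripper_force: 3.1
```

Request:
jog_arm(plan=[[[0,0,0,-0.004,0,0,0],[0,0,0,-0.012,0,0,0],[0,-0.003,0.024,-0.012,0,0,0],[0,-0.003,0.048,-0.012,0,0,0],[0,-0.003,0.048,-0.008,0,0,0],[0,-0.003,0.048,-0.003,0,0,0],[0,-0.003,0.048,-0.001,0,0,0],[0,-0.003,0.048,-0.001,0,0,0]]])

```text
clock: 13.72
tool_pos: [0.4897, -0.0396, 0.0937]
orientation: [180.0, 0.0, -12.9]
force: [-0.4, 0.3, -0.7]
opening: 0.0005
gripper_force: 0.0
```

Request:
jog_arm(plan=[[[0,0,0,0.001,0,0,0],[0,0,0,0.002,0,0,0],[0,0,0,0.002,0,0,0]]])

```text
clock: 14.1
tool_pos: [0.4897, -0.0399, 0.0919]
orientation: [180.0, 0.0, -12.9]
force: [0.4, -0.4, -0.8]
opening: 0.0003
gripper_force: 0.0
```

Request:
jog_arm(plan=[[[0,0.001,0,0.001,0,0,0],[0,0.0015,0,0.002,0,0,0],[0,0.0015,0,0.002,0,0,0]]])

```text
clock: 14.48
tool_pos: [0.4913, -0.0403, 0.0899]
orientation: [-180.0, -0.0, -12.9]
force: [-0.7, -0.2, -0.3]
opening: 0.0005
gripper_force: 0.0
```

Request:
jog_arm(plan=[[[0,0,0,0.001,0,0,0],[0,0,0,0.002,0,0,0],[0,0,0,0.002,0,0,0]]])

```text
clock: 14.85
tool_pos: [0.4915, -0.0403, 0.0885]
orientation: [180.0, -0.0, -12.9]
force: [-1.9, -0.5, 7.5]
opening: 0.0004
gripper_force: 3.4
```

Request:
jog_arm(plan=[[[0,-0.001,0,0.0003,0,0,0],[0,-0.0025,0,0.0003,0,0,0],[0,-0.004,0,0.0003,0,0,0],[0,-0.0055,0,0.0003,0,0,0],[0,-0.007,0,0.0003,0,0,0],[0,-0.0085,0,0.0003,0,0,0]]])

```text
clock: 15.6
tool_pos: [0.4842, -0.0385, 0.0886]
orientation: [-180.0, -0.1, -12.9]
force: [0.8, -1.6, 5.8]
opening: 0.0006
gripper_force: 3.1
```

Request:
jog_arm(plan=[[[0,-0.0015,0,0.0004,0,0,0],[0,-0.003,0,0.0004,0,0,0],[0,-0.0045,0,0.0004,0,0,0],[0,-0.006,0,0.0004,0,0,0],[0,-0.0075,0,0.0004,0,0,0],[0,-0.0085,0,0.0004,0,0,0]]])

```text
clock: 16.35
tool_pos: [0.4752, -0.0365, 0.0881]
orientation: [-180.0, -0.1, -12.9]
force: [-2.4, -0.2, 8.9]
opening: 0.0005
gripper_force: 4.2
```

Second stroke: lift, go back and press again.

Request:
jog_arm(plan=[[[0,0,0,-0.004,0,0,0],[0,0,0,-0.01,0,0,0],[0,0.009,0,-0.01,0,0,0],[0,0.0165,0,-0.01,0,0,0],[0,0.0165,0,-0.01,0,0,0],[0,0.0165,0,-0.005,0,0,0],[0,0.0165,0,-0.002,0,0,0],[0,0.0165,0,-0.001,0,0,0],[0,0.0165,0,0,0,0,0],[0,0.0165,0,0,0,0,0]]])

```text
clock: 17.6
tool_pos: [0.4907, -0.0403, 0.0879]
orientation: [180.0, -0.0, -12.9]
force: [-3.2, -0.2, 9.0]
opening: 0.0005
gripper_force: 4.7
```

Request:
jog_arm(plan=[[[0,-0.0015,0,0,0,0,0],[0,-0.003,0,0,0,0,0],[0,-0.0045,0,0,0,0,0],[0,-0.006,0,0,0,0,0],[0,-0.0075,0,0,0,0,0],[0,-0.009,0,0,0,0,0],[0,-0.0105,0,0,0,0,0],[0,-0.012,0,0,0,0,0],[0,-0.0135,0,0,0,0,0],[0,-0.015,0,0,0,0,0],[0,-0.016,0,0,0,0,0]]])

```text
clock: 18.98
tool_pos: [0.4755, -0.0367, 0.0881]
orientation: [180.0, -0.1, -12.9]
force: [-1.5, -0.9, 8.9]
opening: 0.0007
gripper_force: 4.2
```

Request:
jog_arm(plan=[[[0,0,0,-0.004,0,0,0],[0,0,0,-0.02,0,0,0],[0,0,-0.02,-0.05,0,0,0],[0,0,-0.04,-0.08,0,0,0],[0,0,-0.048,-0.1,0,0,0],[0,0,-0.048,-0.1,0,0,0],[0,0,-0.048,-0.1,0,0,0]]])

```text
clock: 19.85
tool_pos: [0.4852, 0.01, 0.1865]
orientation: [180.0, 0.1, -12.9]
force: [0.6, -0.6, 0.5]
opening: 0.0003
gripper_force: 0.0
```

```bash
python3 look.py pics/l3.png
```

```text
[0.48503202 0.00983658 0.18620666]
L [184.13334794 205.36339916]
M [342.48336845 205.62633673]
R [500.82154691 205.88925464]
```

View pics/l3.png

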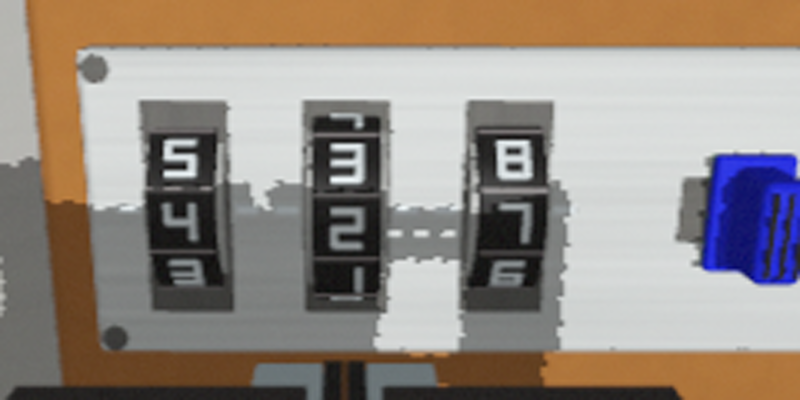

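The wheels read 4, 2, 7. Now I lower into the gap between the right wheel and the latch knob.

Request:
jog_arm(plan=[[[0,0.005,0.03,0,0,0,0],[0,0.0105,0.065,0.01,0,0,0],[0,0.0105,0.084,0.04,0,0,0],[0,0.0105,0.084,0.06,0,0,0],[0,0.0105,0.084,0.072,0,0,0],[0,0.0105,0.084,0.074,0,0,0],[0,0.0105,0.084,0.074,0,0,0]]])

```text
clock: 20.78
tool_pos: [0.4777, -0.0738, 0.1136]
orientation: [-180.0, -0.0, -12.9]
force: [-0.6, 0.6, -0.3]
opening: 0.0001
gripper_force: 0.0
```

```bash
python3 - <<'E'
from h import *
o=ctrl.get_obs()
d=o["tool_pos"][:2]-np.array([.4958,.0083]);print("case x,y of tip",d@[.974,-.225],d@[.225,.974]+.04)
C=cam("wrist");cv2.imwrite("pics/k1.png",cv2.resize(C[0],(800,600))[:,:,::-1])
E
```

```text
case x,y of tip 0.0008581625038181148 -0.044053406484962136
```

View pics/k1.png

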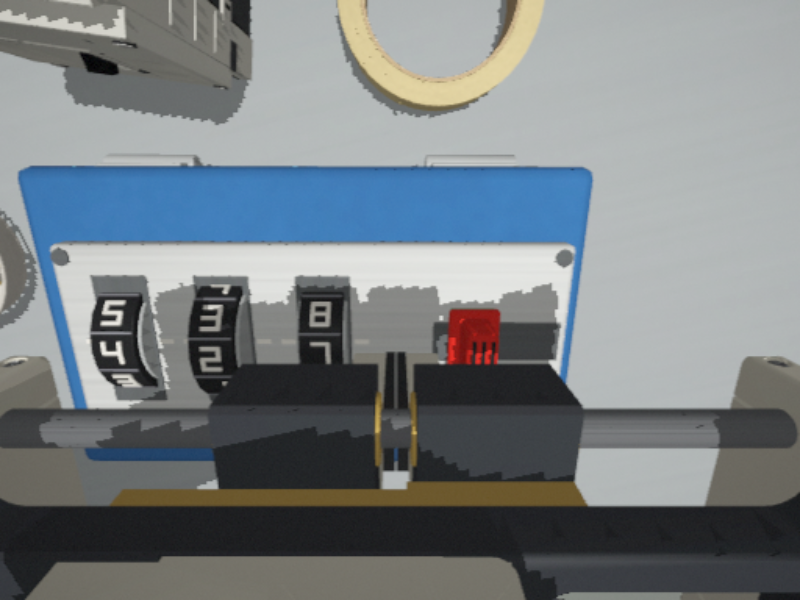

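The tip sits between the right wheel (325,320) and the knob (473,335), clear on both sides. Descending to 13 mm above the plate.

Request:
jog_arm(plan=[[[0,0,0.001,0.01,0,0,0],[0,0,0.001,0.017,0,0,0],[0,0,0.001,0.022,0,0,0],[0,0,0.001,0.0265,0,0,0],[0,0,0.001,0.0265,0,0,0]]])

```text
clock: 21.45
tool_pos: [0.4769, -0.0751, 0.0864]
orientation: [180.0, 0.0, -12.9]
force: [-0.6, 0.9, 0.2]
opening: 0.0003
gripper_force: 0.0
```

Request:
jog_arm(plan=[[[0,0,0.001,0,0,0,0],[0,0,0.0025,0,0,0,0],[0,0,0.004,0,0,0,0],[0,0,0.0055,0,0,0,0],[0,0,0.007,0,0,0,0],[0,0,0.0085,0,0,0,0],[0,0,0.01,0,0,0,0]]])

```text
clock: 22.32
tool_pos: [0.4749, -0.0849, 0.0868]
orientation: [180.0, -0.0, -12.9]
force: [-0.0, 0.2, -0.8]
opening: 0.0005
gripper_force: 0.0
```

Request:
jog_arm(plan=[[[0,0,0.001,0,0,0,0],[0,0,0.002,0,0,0,0],[0,0,0.003,0,0,0,0],[0,0,0.004,0,0,0,0],[0,0,0.005,0,0,0,0]]])

```text
clock: 22.95
tool_pos: [0.4738, -0.0894, 0.0868]
orientation: [-180.0, -0.0, -12.9]
force: [0.2, 3.2, 0.8]
opening: 0.0005
gripper_force: 1.6
```

Request:
jog_arm(plan=[[[0,0,0.0015,0,0,0,0],[0,0,0.003,0,0,0,0],[0,0,0.0045,0,0,0,0],[0,0,0.006,0,0,0,0],[0,0,0.0075,0,0,0,0],[0,0,0.009,0,0,0,0]]])

```text
clock: 23.7
tool_pos: [0.4718, -0.0985, 0.0868]
orientation: [180.0, -0.0, -12.9]
force: [-0.4, 3.0, 0.5]
opening: 0.0004
gripper_force: 1.6
```

Request:
jog_arm(plan=[[[0,0,0.0015,0,0,0,0],[0,0,0.003,0,0,0,0],[0,0,0.0045,0,0,0,0],[0,0,0.006,0,0,0,0],[0,0,0.0075,0,0,0,0],[0,0,0.009,0,0,0,0],[0,0,0.01,0,0,0,0]]])

```text
clock: 24.58
tool_pos: [0.4695, -0.1082, 0.0868]
orientation: [-180.0, 0.0, -12.9]
force: [-1.4, 3.1, 0.5]
opening: 0.0001
gripper_force: 1.6
```

Request:
jog_arm(plan=[[[0,0,0.001,0,0,0,0],[0,0,0.002,0,0,0,0],[0,0,0.002,0,0,0,0]]])

```text
clock: 24.95
tool_pos: [0.469, -0.1102, 0.0868]
orientation: [180.0, 0.0, -12.9]
force: [-0.3, 1.4, -0.0]
opening: 0.0
gripper_force: 1.0
```

Request:
jog_arm(plan=[[[0,0,0.0008,0,0,0,0],[0,0,0.0015,0,0,0,0]]])

```text
clock: 25.2
tool_pos: [0.4689, -0.1112, 0.0868]
orientation: [-180.0, -0.0, -12.9]
force: [-0.5, 8.9, 1.4]
opening: 0.0003
gripper_force: 4.3
```

The force jumped to 8.9 N, so the end stop is reached. Backing off, lifting and checking.

Request:
jog_arm(plan=[[[0,0,-0.003,0,0,0,0],[0,0,-0.015,0,0,0,0],[0,0,-0.015,-0.015,0,0,0],[0,0,-0.02,-0.05,0,0,0],[0,0,-0.05,-0.09,0,0,0],[0,0,-0.08,-0.11,0,0,0],[0,0,-0.08,-0.11,0,0,0],[0,0,-0.08,-0.11,0,0,0]]])

```text
clock: 26.2
tool_pos: [0.486, -0.0334, 0.1962]
orientation: [180.0, 0.1, -12.9]
force: [-0.1, 0.5, -0.8]
opening: 0.0005
gripper_force: 0.0
```

```bash
python3 - <<'E'
from h import *
C=cam("wrist");cv2.imwrite("pics/f1.png",cv2.resize(C[0][100:300,100:],(800,388),interpolation=cv2.INTER_CUBIC)[:,:,::-1])
E
```

```text
(no output)
```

View pics/f1.png

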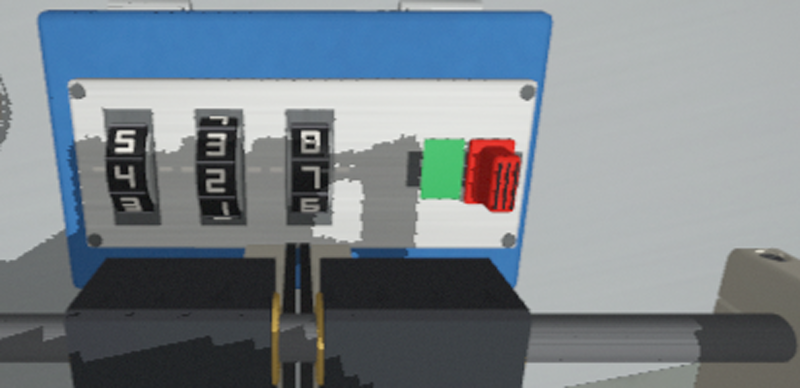

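The wheels still read 4, 2, 7. The green patch at (442,168) is fully uncovered and the latch is at its far right.

```bash
python3 -c "
from plant import ctrl
print(ctrl.close_job())"
```

```text
the job is handed in; nothing more can be done
None
```

I set the wheels to 4, 2, 7, slid the latch to its end stop, backed the arm clear and handed the job in at about 26 s; the highest force I read was about 9 N, and no verdict came back.

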